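Check the sander's stop button

TASK

Do the pre-start check on the bench sander's control station: press the red mushroom stop button in until it latches down, then turn it clockwise by pushing on its lobes until it springs back out by itself, and take the hand away. Only light pushes are needed. Do not press the green start button, and leave the tools and timber lying on the bench where they are.

Things in the scene. Friction and masses are not known exactly. Their poses are not given: they have to be found in the camera images.
- station: The sander's control station: grey and white plastic box, 92 mm (x) by 192 mm (y), its flat lid 62 mm above the bench, fixed to the bench, turned about the vertical. Origin: centre of its underside; z up. On the lid are the red stop button (axis at x = 0, y = +45 mm; 2 mm thick yellow disc of radius 42 mm under it) and the green start button (axis at x = 0, y = -52 mm).
- stop_top (a point): Middle of the top of the red stop button, on its axis, moving with it: 44 mm above the lid (106 mm above the bench) when the button is out. The head is a dome of radius 23.5 mm with three lobes reaching out to 35 mm from the axis, with free room down to the lid between them. White arrows on it show the release direction, clockwise seen from above. Axes turn with the head: z up, x along lobe 0.
- stop_lobe0 (a point): Outer end of the first lobe of the stop button, 35 mm from the axis, at mid-thickness (30 mm above the lid when out, about 22 mm when latched). Lies along the station's +x axis while the head is not turned. Each lobe is 18 mm wide with straight sides and 16 mm thick (22 to 38 mm above the lid when out).
- stop_lobe1 (a point): The same on the second lobe, 120 degrees anticlockwise (seen from above) from the first.
- stop_lobe2 (a point): The same on the third lobe, 240 degrees anticlockwise from the first.
- stop_press (a joint): How far the stop button is pressed in, m: 0 out, end stop at 0.012. A spring (5 N when out, 13 N fully in, 2 to 3 N more on the way past the catch) pushes it out. Pressed past 0.008 with the head not turned it latches, and then rests at 0.0075 when let go.
- stop_twist (a joint): How far the head of the stop button is turned clockwise (seen from above), rad: 0 at rest, end stop at 0.95. A light spring (0.04 to 0.14 N m, about 2 to 5 N at a lobe) turns it back when let go. Turned past about 0.6 it frees the latch and the button springs out by itself.
- start_button (a joint): How far the green start button is pressed, m: 0 out, 0.005 fully in. It must not be pressed.
- start_top (a point): Middle of the top of the green start button, radius 13 mm, 10 mm above the lid.
- drill: Cordless drill body, grey and black, lying on its side, about 190 by 210 mm and 70 mm high; loose, origin under its middle. To be left alone.
- bit_case: Blue plastic drill bit case, latched shut, 117 by 187 mm, 44 mm high; loose, origin under its middle. To be left alone.
- square: Try square with a dark wooden stock (22 by 125 mm) and a steel blade (42 by 180 mm), 17 mm high; loose, origin under its middle. To be left alone.
- offcut_a: Pine offcut 90 (x) by 140 (y) by 45 mm high near the station; loose, origin under its middle. To be left alone.
- offcut_b: Pine offcut 110 (x) by 70 (y) by 35 mm high near the station; loose, origin under its middle. To be left alone.
- mallet: Hard silicone mallet lying near the station: dark head 108 (x) by 60 (y) mm, 60 mm high, wooden handle reaching 205 mm from the head's middle along its -y axis; loose, origin under the head's middle. To be left alone.
Things that resemble listed ones, but are neither listed nor needed, are in the scene too. Leave any blue or purple look-alike of the station alone.

How it is judged:
By the outcome, as a careful person would: the job done as asked, in the order asked, and still so for the second after the job is handed in, with the robot touching nothing.
It also fails if it takes over 48 s, if anything falls off the work surface, if the arm or the gripper's body presses on something with over 40 N, if the wrist force passes 120 N, or if a joint passes its speed limit or range.

ROBOT

A 6-joint arm with a two-finger parallel gripper is mounted at the origin on the work surface. World frame = base frame: x ahead of the robot, y to its left, z up, the work surface at z = 0. Lengths are in m, angles in rad, forces in N, time in s.
With the tool pointing down it reaches from about 0.35 to 0.925 m from the base axis. Payload 6.4 kg.
Tool frame: the origin (TCP) lies at the centre of the arm's flange, where the gripper is bolted on; the fingertips stand 199 mm ahead of it and the grasp point (between the pads) lies 180 mm ahead of it; y points along the fingers, x is the direction in which the jaws open and shut, and the axes are right-handed (so a half turn about y gives the same grasp; the last joint's range is limited). The gripper opens to 94 mm and grips with 3 to 60 N. Pads are 16 mm wide; open, the fingers measure 119 mm over their backs; the gripper's body (75 mm by 177 mm) begins 78 mm behind the grasp point.
Start: joints at [-1.278, 0.245, 1.558, -0, 1.339, -0.174], TCP at [0.293, -0.58, 0.405] pointing down, gripper open.
Joint ranges: [-3.13, 3.13], [-1.02, 2.26], [0.13, 2.54], [-0.95, 4.09], [0.21, 2.88], [-2.74, 2.74]. Speed limits (rad/s): [2.57, 2.57, 3.14, 3.14, 3.14, 3.14].

INTERFACE

Orientations are given as a unit quaternion [x, y, z, w].
In Python, from plant import env, imaging, nets gives the robot as it stands. Calls block until the motion is done:
- env.reach(position, orientation): joint-space move of the TCP to a pose.
- env.movel(position, orientation=None, feed=0.15, contact_N=None): straight line of the TCP; orientation=None keeps the orientation; feed is the mean speed in m/s. With contact_N (N) it stops when the force on the tool has changed by that much, and returns True; else False.
- env.move_joints(angles): joint-space move.
- env.grip(opening, strength=None): finger opening in m; strength is the grip in N (None keeps the last); returns when the fingers have stopped.
- env.wait(seconds).
- env.ik(position, orientation): joint angles nearest the present ones, or None.
- env.sense(): the state.
- imaging.grab_frame(name): name is "scene" or "top" or "wrist"; returns (picture, depth): 480x640x3 uint8, red, green, blue; 480x640 float32, m along the optical axis (not along the pixel's ray), 0 where there is no reading.
- imaging.calibration(name): a dict with "camera_matrix" (3x3 intrinsics, pixels), "R" (3x3) and "t" (3): a world point X has camera coordinates R X + t. Camera axes: x right, y down, z forward; pixel columns grow to the right and rows downward; lengths in m; the calibration is good to about 2 mm. A picture is of the moment at which its call begins: read the wrist's pose just before it. calibration takes no time and is no camera call; for the wrist camera it gives the pose at the moment of the call.
A pose or a line that the arm cannot do raises env.MotionError and nothing moves.
- env.close_job(): hands the job in, once; it reports no verdict.
Trained networks look in the newest picture that a camera, given by its name, has taken for a name from the list of things; names that differ only in an ending like _2 or _b are one class to them, and where a whole thing is asked for, a point or a joint stands for the part that bears it (a point fixed in the world has none). Each returns a list of dicts, best first, with "p" (0 to 1); they miss things now and then, are a little off and sometimes report something else, mostly with a low value. They report only what shows in the picture. A call takes as long as a camera call. They do not tell look-alikes from the thing itself.
- nets.search_frame(query, camera): "extent" ([left, top, right, bottom] as shares, 0 to 1, of the picture: columns of its width, rows of its height, round what is visible of it).
- nets.landmark_of(query, camera): "position" ([row, column] as shares, 0 to 1, of the picture: columns of its width, rows of its height: a listed point, or the origin of a listed thing).
The state is a dict: "time_s": time; "qpos": joint angles; "joint_vel": joint speeds; "joint_torque": joint torques, N m; "tcp_pos": TCP position; "ee_rot": TCP orientation; "ft_force": force on the tool from outside, world axes, zero at the start; "torque": the same for the moment, N m; "opening": finger opening in m.
Only numpy, scipy, OpenCV 4.12 (cv2) and the standard library are available. Lean on these libraries where they do the work, as an engineer would, in place of code of your own. Each camera call takes 0.05 s, during which the arm holds its last target.

## Working session

There is one attempt and no reset: what is moved stays moved. The work goes in short steps, each a Python script; the robot and the scene stay as the last script left them, time stands still between calls to the robot, and variables do not carry over. Pictures are saved under pics/ and viewed, and the job is handed in when it is done.

```bash
ls; mkdir -p pics; python3 - <<'E'
from plant import env, imaging, nets
import cv2, json
for c in ["scene","top"]:
    im,d=imaging.grab_frame(c)
    cv2.imwrite(f"pics/{c}0.png",im[:,:,::-1])
    import numpy as np; np.save(f"pics/{c}0d.npy",d); np.save(f"pics/{c}0.npy",im)
    k=imaging.calibration(c); print(c,k["camera_matrix"].tolist(),k["R"].tolist(),k["t"].tolist() if hasattr(k["t"],"tolist") else k["t"])
    for q in ["station","stop_top","start_top","stop_lobe0"]:
        print(q,[(round(x["p"],2),[round(v*s) for v,s in zip(x["position"],(480,640))]) for x in nets.landmark_of(q,c)])
s=env.sense();print(s["time_s"],s["tcp_pos"],s["ee_rot"],s["ft_force"],s["opening"])
E
```

```text
pics
scene [[569.2697323678664, 0.0, 310.952966832211], [0.0, 569.2697323678664, 229.20189581386853], [0.0, 0.0, 1.0]] [[-0.15987880163442345, 0.987135825826622, -0.0012767762269621198], [0.718216934563897, 0.1154365644394514, -0.686176970246055], [-0.6772024835258504, -0.11062215401993143, -0.7274335264107716]] [-0.005632912731929055, -0.26144647291272466, 1.7354551379472776]
station [(0.86, [170, 202]), (0.81, [228, 504]), (0.75, [288, 304]), (0.69, [224, 307])]
stop_top [(0.88, [196, 534]), (0.8, [264, 323]), (0.7, [147, 211]), (0.54, [194, 327])]
start_top [(0.53, [266, 282]), (0.48, [198, 286]), (0.47, [149, 180]), (0.44, [211, 492])]
stop_lobe0 [(0.96, [268, 340]), (0.85, [260, 310]), (0.83, [196, 314]), (0.76, [144, 205]), (0.67, [278, 324]), (0.67, [151, 224]), (0.63, [216, 538]), (0.62, [209, 326]), (0.6, [198, 546]), (0.6, [197, 521]), (0.54, [156, 204])]
top [[536.9965411605284, 0.0, 317.24379846785695], [0.0, 536.9965411605284, 240.83519770273966], [0.0, 0.0, 1.0]] [[-0.011658440552133652, -0.9998240620987867, -0.014694407513546979], [-0.9948339729787034, 0.013079788031811347, -0.10066918770135967], [0.10084367591128887, 0.013444850067022162, -0.994811433908645]] [0.06396205650503718, 0.4476518322545694, 1.5851642960930348]
station [(0.67, [284, 325]), (0.57, [303, 152]), (0.57, [329, 435]), (0.2, [208, 283])]
stop_top [(0.76, [201, 296]), (0.75, [281, 305]), (0.73, [304, 124]), (0.57, [329, 427])]
start_top [(0.64, [206, 327]), (0.64, [280, 341]), (0.59, [301, 158])]
stop_lobe0 [(0.79, [271, 310]), (0.73, [189, 295]), (0.73, [208, 307]), (0.73, [336, 438]), (0.68, [284, 318]), (0.68, [294, 124]), (0.64, [313, 112]), (0.64, [314, 430]), (0.57, [306, 136]), (0.55, [284, 296]), (0.54, [209, 282]), (0.53, [332, 415])]
0.5 [ 0.29252506 -0.58045379  0.40460247] [-0.60205357  0.37082377 -0.37077441  0.60211923] [-0.37714241 -0.58325011  0.63188784] 0.09427206544480075
```

View pics/scene0.png

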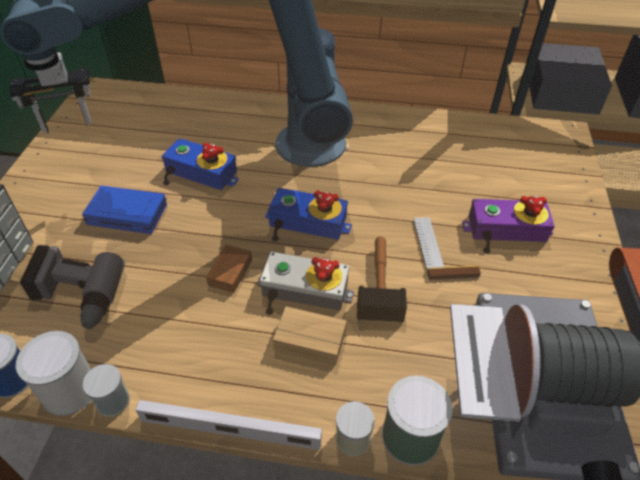

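View pics/top0.png

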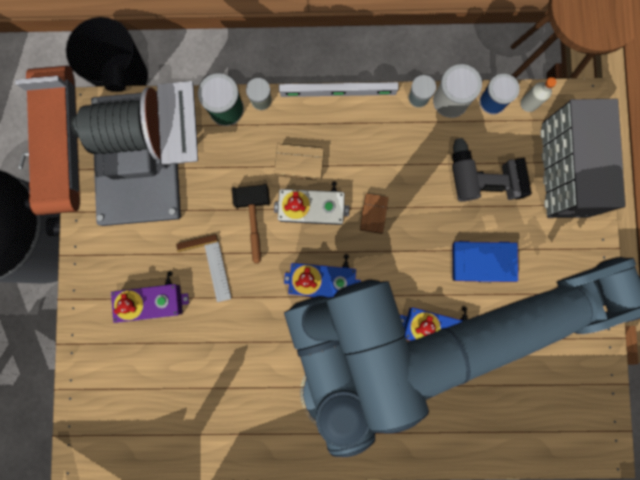

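Candidates for the stop station, with scene (row, col) and top (row, col):
- White/grey: (264,323), (204,294)
- Blue: (196,327), (281,305)
- Blue: (150,211), (326,427)
- Purple: (196,534), (304,126)

I choose the white/grey one and check it now in a close crop, with a measurement.

```bash
cat > h.py <<'E'
import numpy as np, cv2
def ray(k,r,c):
    K=np.array(k["camera_matrix"]);R=np.array(k["R"]);t=np.array(k["t"])
    d=R.T@np.linalg.inv(K)@np.array([c,r,1.0]); o=-R.T@t
    return o,d
def deproj(k,r,c,z): o,d=ray(k,r,c); return o+d*z
def at_h(k,r,c,h): o,d=ray(k,r,c); return o+d*(h-o[2])/d[2]
def proj(k,X):
    x=np.array(k["R"])@np.asarray(X)+np.array(k["t"]); u=np.array(k["camera_matrix"])@x; return u[1]/u[2],u[0]/u[2]
def tri(rs):
    A=np.zeros((3,3));b=np.zeros(3)
    for o,d in rs:
        d=d/np.linalg.norm(d);P=np.eye(3)-np.outer(d,d);A+=P;b+=P@o
    X=np.linalg.solve(A,b)
    return X,[np.linalg.norm((np.eye(3)-np.outer(d,d)/(d@d))@(X-o)) for o,d in rs]
E
python3 - <<'E'
from h import *
from plant import env, imaging, nets
a=cv2.imread("pics/scene0.png")[220:360,230:430]; b=cv2.imread("pics/top0.png")[130:250,220:400]
cv2.imwrite("pics/crop.png",np.vstack([cv2.resize(a,(571,400),interpolation=3),cv2.resize(b,(571,200*571//571+0)) ])) if 0 else None
cv2.imwrite("pics/crop.png",np.hstack([cv2.resize(a,(400,280),interpolation=2),cv2.resize(b,(400,280),interpolation=2)]))
ks=imaging.calibration("scene");kt=imaging.calibration("top")
im,d=imaging.grab_frame("scene"); im,dt=imaging.grab_frame("top")
# triangulate from nets
pts={}
print(tri([ray(ks,264,323),ray(kt,203,295)]))
print(tri([ray(ks,266,282),ray(kt,206,328)]))
for r,c in [(203,295),(206,329),(206,312)]: print(deproj(kt,r,c,dt[r,c]))
# lid mask in top depth: z in 55..68mm
rr,cc=np.mgrid[180:240,260:370]
X=np.array([deproj(kt,r,c,dt[r,c]) for r,c in zip(rr.ravel(),cc.ravel())])
m=(abs(X[:,2]-.062)<.008)
mm=m.reshape(rr.shape).astype(np.uint8)
n,l,st,ce=cv2.connectedComponentsWithStats(mm); print(st[1:])
j=1+np.argmax(st[1:,4]); P=X[(l==j).ravel()]
print(np.median(P[:,2]), cv2.minAreaRect(P[:,:2].astype(np.float32)*1000))
E
```

```text
(array([0.55023604, 0.12109153, 0.10162185]), [np.float64(0.0011926831510797133), np.float64(0.0011926831510796702)])
(array([0.54541126, 0.02581699, 0.07061679]), [np.float64(0.0007151526999737067), np.float64(0.0007151526999737301)])
[0.54888696 0.11943012 0.11045654]
[0.5457269  0.02218026 0.06933252]
[0.548122   0.07216732 0.05922595]
[[   0    3    9   20  123]
 [  18    9   67   34 1591]
 [  68   23    2    1    2]
 [  69   25    3    3    4]
 [  66   26    1    2    2]]
0.0630580634214768 ((549.7237548828125, 75.33113861083984), (191.54397583007812, 93.11843872070312), 86.22079467773438)
```

View pics/crop.png

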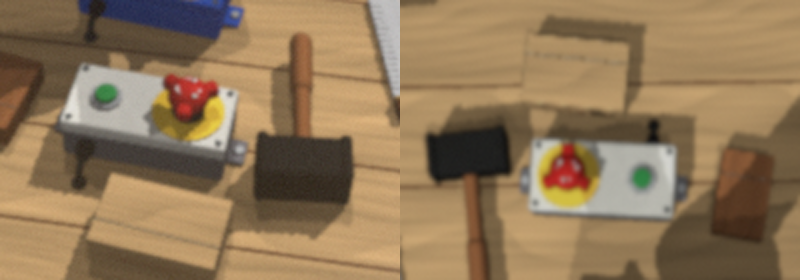

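The crop shows the white lid with the red three-lobed head on yellow at scene (264,323) and the green button at (266,282). This is the target. The lid measures 93×192 mm at a height of 63 mm, which matches the text. Next I take a closer look with the wrist camera.

```bash
cat >> h.py <<'E'
from scipy.spatial.transform import Rotation as Ro
def down(a):  # tool z down, tool x along world angle a
    x=np.array([np.cos(a),np.sin(a),0]);z=np.array([0,0,-1.]);y=np.cross(z,x)
    return Ro.from_matrix(np.stack([x,y,z],1)).as_quat()
E
python3 - <<'E'
from h import *
from plant import env, imaging, nets
s=env.sense();k=imaging.calibration("wrist");R=Ro.from_quat(s["ee_rot"]).as_matrix()
c=-np.array(k["R"]).T@k["t"]
print("cam in tool",R.T@(c-s["tcp_pos"]),"axis",R.T@np.array(k["R"])[2]); print("toolx",R[:,0],k["camera_matrix"])
P=np.array([.5527,.1202])
for a in range(-180,180,15):
    q=env.ik([*P,.42],down(np.radians(a))); print(a,None if q is None else np.round(q,2))
E
```

```text
cam in tool [-0.0004695   0.02066148  0.0766706 ] axis [ 0.00172165  0.96379263 -0.26664732]
toolx [ 4.49985162e-01 -8.93036032e-01  1.11967860e-05] [[379.75771182   0.         318.86468187]
 [  0.         379.75771182 241.50419056]
 [  0.           0.           1.        ]]
-180 None
-165 [-0.12  0.14  1.8   1.42  1.93  2.74]
-150 [-0.11  0.19  1.75  1.31  2.15  2.7 ]
-135 [-0.08  0.23  1.71  1.18  2.37  2.61]
-120 [-0.05  0.26  1.67  0.97  2.56  2.46]
-105 [-0.02  0.28  1.64  0.62  2.72  2.15]
-90 [0.01 0.3  1.62 0.04 2.8  1.6 ]
-75 [ 0.05  0.3   1.62 -0.58  2.74  1.03]
-60 None
-45 None
-30 None
-15 None
0 None
15 None
30 None
45 None
60 None
75 [ 0.06 -0.05  2.    3.87  0.49  0.9 ]
90 [ 0.02 -0.07  2.02  3.18  0.38  1.53]
105 [-0.03 -0.08  2.03  2.46  0.47  2.19]
120 [-0.07 -0.07  2.02  2.07  0.69  2.52]
135 [-0.1  -0.04  1.99  1.87  0.94  2.66]
150 [-0.12 -0.    1.95  1.73  1.2   2.73]
165 None
```

```bash
cat >> h.py <<'E'
def down(a):  # tool y (fingers) down, tool x (jaw) along world angle a
    x=np.array([np.cos(a),np.sin(a),0]);y=np.array([0,0,-1.]);z=np.cross(x,y)
    return Ro.from_matrix(np.stack([x,y,z],1)).as_quat()
E
python3 - <<'E'
from h import *
from plant import env, imaging, nets
P=np.array([.5527,.1202])
for a in range(-180,180,15):
    q=env.ik([*P,.42],down(np.radians(a))); print(a,None if q is None else np.round(q,2))
E
```

```text
-180 None
-165 None
-150 [ 0.01  0.04  1.76 -0.    1.34  2.63]
-135 [ 0.01  0.04  1.76 -0.    1.34  2.37]
-120 [ 0.01  0.04  1.76 -0.    1.34  2.11]
-105 [ 0.01  0.04  1.76 -0.    1.34  1.85]
-90 [ 0.01  0.04  1.76 -0.    1.34  1.58]
-75 [ 0.01  0.04  1.76 -0.    1.34  1.32]
-60 [0.01 0.04 1.76 0.   1.34 1.06]
-45 [ 0.01  0.04  1.76 -0.    1.34  0.8 ]
-30 [ 0.01  0.04  1.76 -0.    1.34  0.54]
-15 [ 0.01  0.04  1.76 -0.    1.34  0.28]
0 [ 0.01  0.04  1.76 -0.    1.34  0.01]
15 [ 0.01  0.04  1.76 -0.    1.34 -0.25]
30 [ 0.01  0.04  1.76 -0.    1.34 -0.51]
45 [ 0.01  0.04  1.76 -0.    1.34 -0.77]
60 [ 0.01  0.04  1.76  0.    1.34 -1.03]
75 [ 0.01  0.04  1.76 -0.    1.34 -1.3 ]
90 [ 0.01  0.04  1.76 -0.    1.34 -1.56]
105 [ 0.01  0.04  1.76 -0.    1.34 -1.82]
120 [ 0.01  0.04  1.76 -0.    1.34 -2.08]
135 [ 0.01  0.04  1.76 -0.    1.34 -2.34]
150 [ 0.01  0.04  1.76 -0.    1.34 -2.6 ]
165 None
```

```bash
python3 - <<'E'
from h import *
from plant import env, imaging, nets
P=np.array([.5527,.1202])
env.reach([.5527,.10,.43],down(0)); 
def look(n):
    k=imaging.calibration("wrist");im,d=imaging.grab_frame("wrist")
    cv2.imwrite(f"pics/{n}.png",im[:,:,::-1]);np.save(f"pics/{n}d.npy",d);np.save(f"pics/{n}k.npy",k,allow_pickle=True)
    for q in ["stop_top","start_top","stop_lobe0"]:
        L=nets.landmark_of(q,"wrist")
        print(n,q,[(round(x["p"],2),[round(v*s) for v,s in zip(x["position"],(480,640))]) for x in L])
    return k,d
k,d=look("w1")
print(env.sense()["time_s"])
env.reach([.5527,.12,.45],down(np.radians(60)));env.grip(0.0,10)
look("w2")
s=env.sense();print(s["time_s"],s["tcp_pos"],s["ft_force"],s["opening"])
E
```

```text
w1 stop_top [(0.82, [242, 51]), (0.7, [210, 317])]
w1 start_top [(0.61, [301, 310]), (0.25, [165, 298])]
w1 stop_lobe0 [(0.97, [241, 101]), (0.9, [202, 40]), (0.88, [272, 49]), (0.78, [241, 297]), (0.69, [206, 358])]
3.3833
w2 stop_top [(0.65, [228, 318])]
w2 start_top [(0.72, [258, 232]), (0.69, [63, 62]), (0.15, [223, 285])]
w2 stop_lobe0 [(0.93, [224, 280]), (0.86, [52, 166]), (0.76, [190, 343]), (0.65, [256, 333])]
5.9583 [0.55269086 0.11999054 0.44999474] [-0.77075674  0.28518545  0.17473622] 0.0001801802424527231
```

View pics/w1.png

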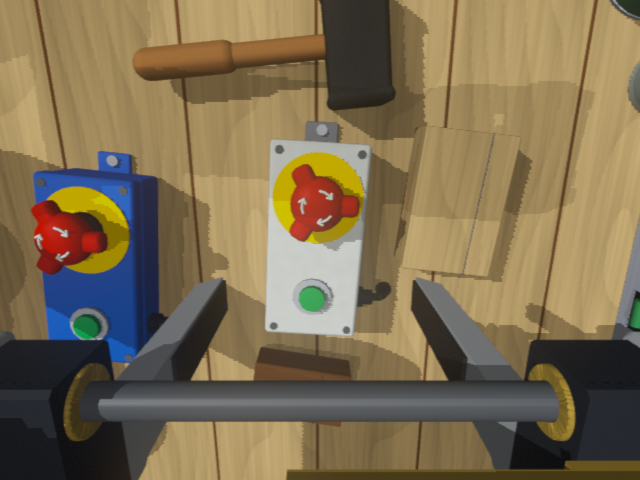

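View pics/w2.png

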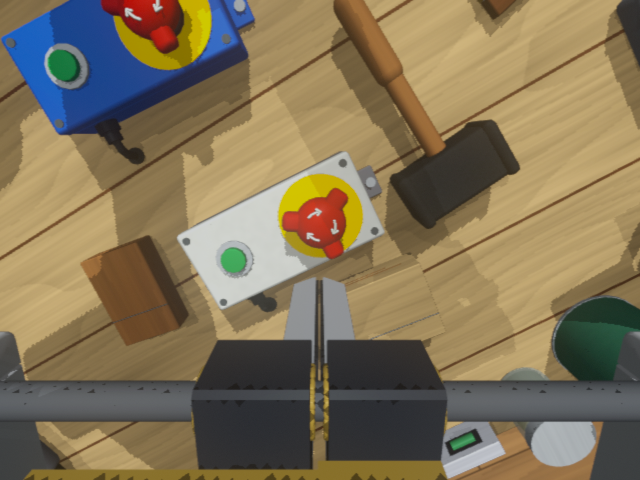

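Both views show the white station clearly. In w1 the head is at (204,317) with lobe 0 at (206,357); in w2 the head is at (223,320) with lobe 0 at (250,333). I'll refine the pose from depth and by triangulating the two views.

```bash
python3 - <<'E'
from h import *
for n,box in (("w1",(110,360,240,400)),("w2",(140,320,160,400))):
    k=np.load(f"pics/{n}k.npy",allow_pickle=True).item();d=np.load(f"pics/{n}d.npy");im=cv2.imread(f"pics/{n}.png")
    rr,cc=np.mgrid[box[0]:box[1],box[2]:box[3]]
    o,_=ray(k,0,0);K=np.array(k["camera_matrix"]);R=np.array(k["R"])
    pix=np.stack([cc.ravel(),rr.ravel(),np.ones(cc.size)])
    X=(R.T@np.linalg.inv(K)@pix*d[rr,cc].ravel()).T+o
    m=(abs(X[:,2]-.063)<.006).reshape(rr.shape).astype(np.uint8)
    N,l,st,ce=cv2.connectedComponentsWithStats(m);j=1+np.argmax(st[1:,4]);Q=X[(l==j).ravel()]
    print(n,"lid z",np.median(Q[:,2]),cv2.minAreaRect(Q[:,:2].astype(np.float32)*1000))
    h=(X[:,2]>.098)&(X[:,2]<.125);H=X[h]; print(" dome top: n",h.sum(),H.mean(0),X[h][:,2].max())
    hsv=cv2.cvtColor(im,cv2.COLOR_BGR2HSV)[box[0]:box[1],box[2]:box[3]]
    red=(((hsv[...,0]<8)|(hsv[...,0]>172))&(hsv[...,1]>170)).ravel()
    for zc in (.100,):
        G=X[red&(X[:,2]>.08)]
        # project by depth, lobes: angles of far points
        c=H[:,:2].mean(0);v=G[:,:2]-c;r=np.hypot(*v.T);a=np.degrees(np.arctan2(v[:,1],v[:,0]))
        f=r>.027; print(" rmax",r.max(),"3-fold phase deg",np.degrees(np.angle(np.exp(3j*np.radians(a[f])).mean()))/3)
    g=((abs(hsv[...,0].astype(int)-60)<20)&(hsv[...,1]>120)).ravel(); g&=(X[:,2]>.06)
    print(" start",X[g].mean(0))
    ye=((abs(hsv[...,0].astype(int)-26)<6)&(hsv[...,1]>200)).ravel()&(abs(X[:,2]-.064)<.006)
    (cx,cy),rad=cv2.minEnclosingCircle((X[ye][:,:2]*1000).astype(np.float32));print(" yellow",cx,cy,rad)
k1=np.load("pics/w1k.npy",allow_pickle=True).item();k2=np.load("pics/w2k.npy",allow_pickle=True).item()
print(tri([ray(k1,204,317),ray(k2,223,320)]), tri([ray(k1,297,312),ray(k2,260,233.5)]))
E
```

```text
w1 lid z 0.06166005066859309 ((547.8908081054688, 76.89797973632812), (191.2540283203125, 92.00276184082031), 86.42771911621094)
 dome top: n 2705 [0.55069125 0.1224184  0.10170331] 0.10689993232126405
 rmax 0.054545185972811695 3-fold phase deg -4.229061693386938
 start [0.54502631 0.02590941 0.07212831]
 yellow 550.8175659179688 121.19627380371094 41.626380920410156
w2 lid z 0.06168661166693373 ((548.054931640625, 76.47880554199219), (191.6214599609375, 92.21394348144531), 86.35796356201172)
 dome top: n 2305 [0.54969315 0.12202361 0.10173253] 0.10712929771907465
 rmax 0.07499795341988334 3-fold phase deg -3.4669684562223484
 start [0.54394335 0.02638793 0.07377916]
 yellow 550.9414672851562 121.86422729492188 41.29460525512695
(array([0.55061264, 0.12170357, 0.09366905]), [np.float64(0.00010517676383934832), np.float64(0.00010517676383936734)]) (array([0.54563226, 0.02440528, 0.06563038]), [np.float64(0.000499363865763534), np.float64(0.0004993638657634557)])
```

```bash
python3 - <<'E'
from h import *
from plant import env, imaging, nets
A=np.array([.5508,.1217]);q=down(np.radians(56.4))
env.reach([*A,.325],q)
f0=env.sense()["ft_force"]
c=env.movel([*A,.300],feed=.02,contact_N=3.0)
s=env.sense();print(c,s["tcp_pos"],s["ft_force"]-f0)
zc=s["tcp_pos"][2]
for dz in (.006,.0105):
    c=env.movel([*A,.305-dz],feed=.03,contact_N=30); s=env.sense();print(c,s["tcp_pos"],s["ft_force"]-f0,s["time_s"])
env.movel([*A,.345],feed=.1)
im,_=imaging.grab_frame("wrist");cv2.imwrite("pics/w3.png",im[:,:,::-1])
k=imaging.calibration("wrist");im,d=imaging.grab_frame("scene");cv2.imwrite("pics/s3.png",cv2.resize(im[220:340,230:430,::-1],(800,480),interpolation=cv2.INTER_CUBIC))
s=env.sense();print(s["time_s"],s["ft_force"]-f0)
E
```

```text
True [0.55088607 0.12170679 0.30466109] [-1.5421264   0.86800132  5.41917309]
False [0.55140593 0.12174321 0.30050711] [-1.72465161  0.54608629  7.13632349] 7.7833
False [0.55148022 0.12174237 0.29639984] [-2.90525029  0.0160363  10.66339355] 8.0833
8.8417 [-0.01394114  0.60648441  0.02305999]
```

View pics/w3.png

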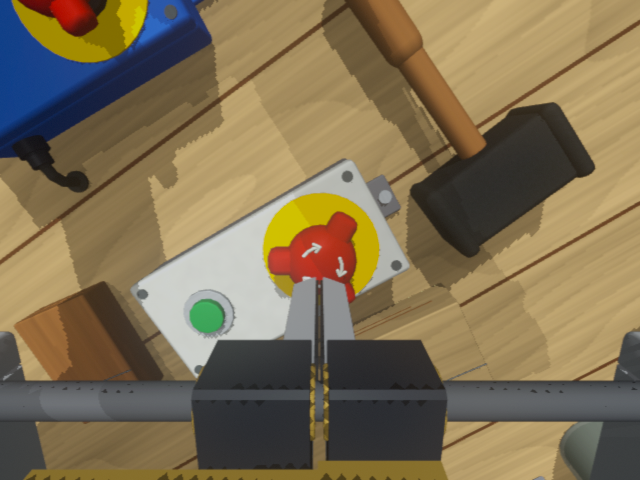

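View pics/s3.png

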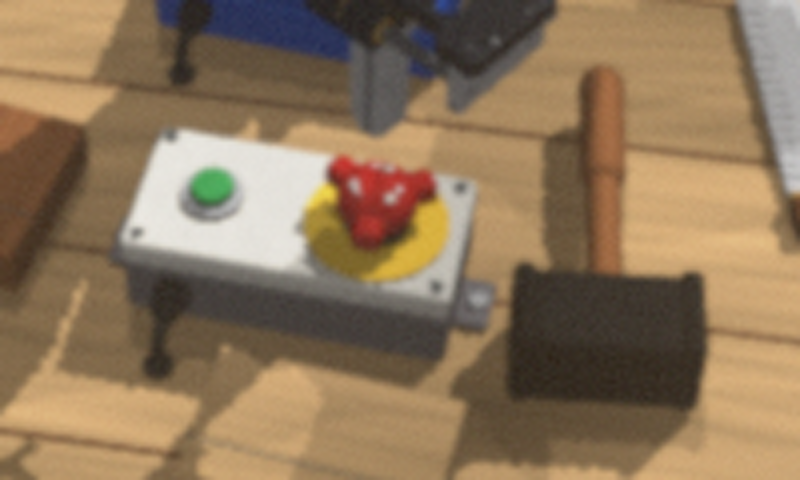

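```bash
python3 - <<'E'
from h import *
from plant import env, imaging, nets
ks=imaging.calibration("scene");im,d=imaging.grab_frame("scene")
def head(d):
    rr,cc=np.mgrid[235:300,295:355];o,_=ray(ks,0,0);K=np.array(ks["camera_matrix"]);R=np.array(ks["R"])
    X=(R.T@np.linalg.inv(K)@np.stack([cc.ravel(),rr.ravel(),np.ones(cc.size)])*d[rr,cc].ravel()).T+o
    z=np.sort(X[np.hypot(X[:,0]-.5508,X[:,1]-.1217)<.015][:,2]); return z[[len(z)//2,-20,-5]]
print(head(np.load("pics/scene0d.npy")),head(d)); print(env.sense()["opening"],env.sense()["tcp_pos"])
E
```

```text
[0.10470225 0.10673501 0.10840649] [0.16529118 0.20307679 0.2091204 ]
0.00041688744235273014 [0.55049177 0.12167627 0.34390036]
```

```bash
cat >> h.py <<'E'
def head(ks,d):
    rr,cc=np.mgrid[235:300,295:355];o,_=ray(ks,0,0);K=np.array(ks["camera_matrix"]);R=np.array(ks["R"])
    X=(R.T@np.linalg.inv(K)@np.stack([cc.ravel(),rr.ravel(),np.ones(cc.size)])*d[rr,cc].ravel()).T+o
    X=X[X[:,2]<.125]
    z=np.sort(X[np.hypot(X[:,0]-.5508,X[:,1]-.1217)<.015][:,2]); return z[[len(z)//2,-20,-5]],len(z)
E
python3 - <<'E'
from h import *
from plant import env, imaging
ks=imaging.calibration("scene");im,d=imaging.grab_frame("scene")
print(head(ks,np.load("pics/scene0d.npy")),head(ks,d))
E
```

```text
(array([0.10470225, 0.10673501, 0.10840649]), 108) (array([0.09785719, 0.10025083, 0.10194818]), 105)
```

The head top has dropped about 7 mm, from 0.1067 to 0.1000 m, so it is latched (it rests at 7.5 mm). Next is the twist: I insert the closed fingers on the anticlockwise side of lobe 0 and sweep them clockwise.

```bash
python3 - <<'E'
from h import *
from plant import env, imaging, nets
A=np.array([.5508,.1217]);yaw=-3.6;r=.0395;zt=.275
def pose(th,z):
    a=np.radians(th+yaw);return [*(A+r*np.array([np.cos(a),np.sin(a)])),z],down(a)
p,q=pose(60,.34);env.movel(p,q,feed=.15)
env.wait(.2);f0=np.array(env.sense()["ft_force"])
p,q=pose(60,zt);c=env.movel(p,q,feed=.08,contact_N=6);print("down",c,env.sense()["tcp_pos"])
if c: raise SystemExit
ks=imaging.calibration("scene")
for th in [52,44,38,32,26,20,14,8,2,-4,-8,-12]:
    p,q=pose(th,zt);c=env.movel(p,q,feed=.04,contact_N=20);s=env.sense()
    v=np.array(s["tcp_pos"])[:2]-A;im,d=imaging.grab_frame("scene")
    print(th,c,round(np.degrees(np.arctan2(v[1],v[0]))-yaw,1),round(np.hypot(*v),4),np.round(s["ft_force"]-f0,1),head(ks,d),round(s["time_s"],2))
    if c: break
im,_=imaging.grab_frame("wrist");cv2.imwrite("pics/w4.png",im[:,:,::-1])
im,_=imaging.grab_frame("scene");cv2.imwrite("pics/s4.png",cv2.resize(im[220:340,230:430,::-1],(800,480),interpolation=cv2.INTER_CUBIC))
E
```

```text
down False [0.57297031 0.15463282 0.27557094]
52 False 51.7 0.0397 [-1.   0.1  0.3] (array([0.09812154, 0.09947739, 0.10152074]), 100) 10.82
44 False 44.1 0.0395 [ 0.6  0.2 -0.5] (array([0.0978186 , 0.09898534, 0.10130871]), 76) 11.16
38 False 38.2 0.0395 [-0.7 -0.1  0.3] (array([0.09768183, 0.0981743 , 0.10058955]), 54) 11.47
32 False 32.2 0.0396 [0.3 0.4 0.8] (array([0.09832643, 0.09741902, 0.09980856]), 28) 11.78Traceback (most recent call last):
  File "<stdin>", line 14, in <module>
  File "h.py", line 27, in head
    z=np.sort(X[np.hypot(X[:,0]-.5508,X[:,1]-.1217)<.015][:,2]); return z[[len(z)//2,-20,-5]],len(z)
                                                                        ~^^^^^^^^^^^^^^^^^^^^
IndexError: index -20 is out of bounds for axis 0 with size 5
```

The finger now hides the head from the scene camera, so my height check crashed there. The arm is holding at about 26°. I continue the sweep without that check.

```bash
python3 - <<'E'
from h import *
from plant import env, imaging, nets
A=np.array([.5508,.1217]);yaw=-3.6;r=.0395;zt=.275
def pose(th,z):
    a=np.radians(th+yaw);return [*(A+r*np.array([np.cos(a),np.sin(a)])),z],down(a)
def rep(th,c):
    s=env.sense();v=np.array(s["tcp_pos"])[:2]-A
    print(th,c,round(np.degrees(np.arctan2(v[1],v[0]))-yaw,1),round(np.hypot(*v),4),round(s["tcp_pos"][2],4),np.round(s["ft_force"],1),round(s["time_s"],2))
rep(26,None)
for th in [20,14,8,2,-4,-8,-12]:
    p,q=pose(th,zt);c=env.movel(p,q,feed=.04,contact_N=20);rep(th,c)
    if c: break
im,_=imaging.grab_frame("wrist");cv2.imwrite("pics/w4.png",im[:,:,::-1])
im,_=imaging.grab_frame("scene");cv2.imwrite("pics/s4.png",cv2.resize(im[220:340,230:430,::-1],(800,480),interpolation=cv2.INTER_CUBIC))
E
```

```text
26 None 26.3 0.0398 0.2754 [1.3 2.3 1.8] 12.13
20 False 20.1 0.0397 0.2753 [1.8 2.3 1.3] 12.39
14 False 14.1 0.0397 0.2753 [1.5 1.7 2.1] 12.65
8 False 8.1 0.0397 0.2753 [2.7 2.4 1.9] 12.91
2 False 2.1 0.0396 0.2752 [2.9 3.3 2.3] 13.17
-4 False -3.9 0.0396 0.2752 [3.1 2.4 3.1] 13.43
-8 False -7.8 0.0396 0.2752 [3.5 2.6 3. ] 13.68
-12 False -11.9 0.0396 0.2752 [4.8 2.9 2.8] 13.93
```

```bash
ls pics
```

```text
crop.png
s3.png
s4.png
scene0.npy
scene0.png
scene0d.npy
top0.npy
top0.png
top0d.npy
w1.png
w1d.npy
w1k.npy
w2.png
w2d.npy
w2k.npy
w3.png
w4.png
```

View pics/w4.png

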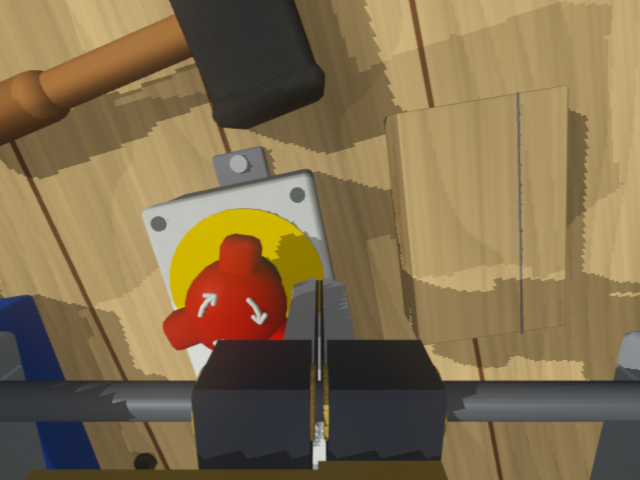

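View pics/s4.png

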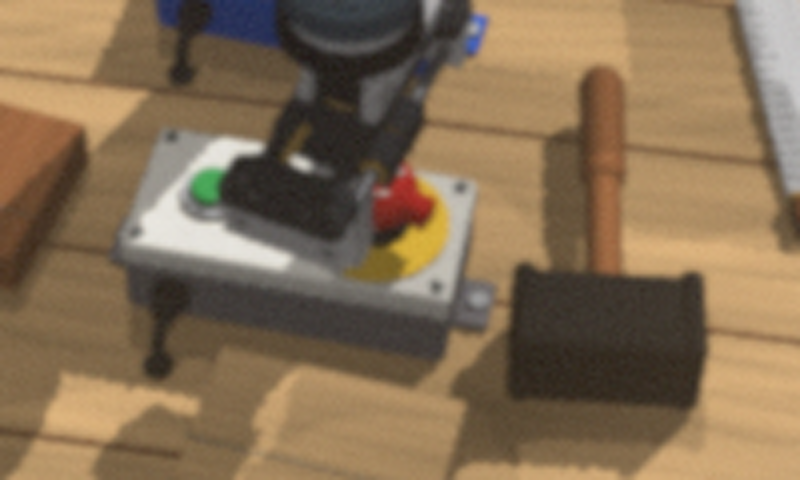

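```bash
python3 - <<'E'
from h import *
from plant import env, imaging
k=imaging.calibration("wrist");im,d=imaging.grab_frame("wrist")
hsv=cv2.cvtColor(im,cv2.COLOR_RGB2HSV)
for r,c in [(290,240),(300,232),(310,240),(255,240),(270,275),(200,290),(330,185)]: print((r,c),im[r,c],np.round(deproj(k,r,c,d[r,c]),4))
red=((hsv[...,0]<8)|(hsv[...,0]>172))&(hsv[...,1]>170);red[:, :150]=0;red[345:]=0
rr,cc=np.nonzero(red);z=np.array([deproj(k,a,b,d[a,b]) for a,b in zip(rr,cc)]);z=z[d[rr,cc]>0]
dd=np.hypot(z[:,0]-.5508,z[:,1]-.1217);print(np.percentile(z[:,2],[50,90,99]),dd.max())
f=dd>.029;a=np.degrees(np.arctan2(z[f,1]-.1217,z[f,0]-.5508))+3.6;print("lobe angles",np.histogram(a,bins=range(-180,181,15)))
E
```

```text
(290, 240) [169  38  16] [0.5591 0.1333 0.1024]
(300, 232) [178  40  21] [0.5553 0.1308 0.1052]
(310, 240) [171  33  14] [0.5567 0.125  0.1041]
(255, 240) [173  51  22] [0.563  0.1474 0.0986]
(270, 275) [57 42 25] [0.5687 0.1267 0.0664]
(200, 290) [186 188 182] [0.5864 0.1595 0.0625]
(330, 185) [179  45  25] [0.5276 0.1202 0.0989]
[0.10033664 0.10493123 0.10596261] 0.03505084331821239
lobe angles (array([ 85,  19,   0,   0,   0,   0,   0,   0,   0,   0,   0,   0,   0,
         0,   0,  25, 310, 173,   0,   0,   0,   0,   0,  70]), array([-180, -165, -150, -135, -120, -105,  -90,  -75,  -60,  -45,  -30,
        -15,    0,   15,   30,   45,   60,   75,   90,  105,  120,  135,
        150,  165,  180]))
```

The head is turned about 0.78 rad and its top is back at 0.106 m, so the latch has released. Now I back off anticlockwise, lift and retreat.

```bash
python3 - <<'E'
from h import *
from plant import env, imaging, nets
A=np.array([.5508,.1217]);yaw=-3.6
def pose(th,z,r=.0395):
    a=np.radians(th+yaw);return [*(A+r*np.array([np.cos(a),np.sin(a)])),z],down(a)
for th in [-4,4,12,20,28,36,44,52,58]:
    p,q=pose(th,.275);
    if env.movel(p,q,feed=.06,contact_N=20): print("contact",th);break
p,q=pose(58,.36);print(env.movel(p,feed=.12,contact_N=8))
env.reach([.45,-.05,.45],q)
env.wait(.3)
ks=imaging.calibration("scene");im,d=imaging.grab_frame("scene");print(head(ks,d))
cv2.imwrite("pics/s5.png",im[:,:,::-1])
k=imaging.calibration("top");im,d=imaging.grab_frame("top");cv2.imwrite("pics/t5.png",im[:,:,::-1])
s=env.sense();print(s["time_s"],s["tcp_pos"],s["ft_force"])
E
```

```text
False
(array([0.10440321, 0.10620713, 0.10869009]), 106)
18.925 [ 0.45021384 -0.04968899  0.44977269] [-0.43345637  0.65703129 -0.01758381]
```

View pics/s5.png

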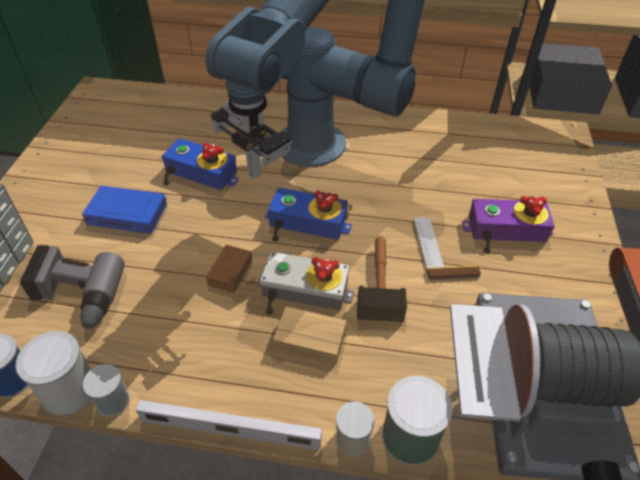

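The head is out at scene (268,323): the scene-camera height now reads 0.1044, against 0.1047 before the press. It looks turned back as well, everything else is where it was, and the arm is clear.

```bash
python3 - <<'E'
from plant import env
env.close_job();print(env.sense()["time_s"])
E
```

```text
the job is handed in; nothing more can be done
the job is handed in; nothing more can be done
```

The check is done on the white/grey station and handed in at about 19 s, well under the 48 s limit. I pressed the red stop button with closed fingers until it latched, then turned it clockwise by lobe 0 until it sprang out. Then I withdrew the arm.

- **Latch:** after the press the head top sat about 7 mm lower than before, against a stated rest depth of 7.5 mm. The push measured about 11 N.
- **Release:** with the head turned about 0.78 rad, its top read 0.106 m again.
- **After withdrawing:** the head height read 0.1044 m, against 0.1047 m before I started. In the last scene picture the head looks turned back.
- **Surroundings:** the green button was never approached. In that picture the tools, the timber and the look-alike stations look unmoved, and the arm is clear of everything.
- **What went wrong:** during the turn the finger hid the head from the scene camera, so my height check stopped the script partway. I finished the turn without it and confirmed the release with the wrist camera's depth instead.

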